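# Load the bottle tray into the cooling dock and open its coolant valve

## Task

Slide the loaded aluminium tray along the worktop into the slots of the cooling dock until it is fully home against the back, with both bottles still standing upright in it. Then turn the dock's coolant valve handle a quarter turn to its stop, so that it lies in line with the pipe. Leave the things standing round about where they are.

Things in the scene. Friction and masses are not known exactly. Their poses are not given: they have to be found in the camera images.
- tray: Loose aluminium tray (about 0.4 kg) with two bottles, flat on the worktop. Origin: centre of its underside; +x to the leading edge, which enters the dock first. Base plate 170 mm long (x -85 to 85), 96 wide, 8 thick, leading corners rounded 10 mm. On it a rim 28 mm high, 76 wide, x -52 to 80, divided at x = 14 into two bays, a bottle in each. Slides with 3 to 6 N of friction when loaded.
- push_wall (a point): Centre of the outer face of the upright push wall at the tray's rear end (tray x = -85 mm), 25 mm above the worktop; axes as the tray's. The wall is 92 mm wide, 6 mm thick, its top 50 mm above the worktop. Pushing it along +x drives the tray forward.
- bottle_a_mid (a point): Brown reagent bottle with a white cap, 46 mm across, 85 mm tall, standing loose in the tray's leading bay; the point lies on its axis 40 mm above its foot.
- bottle_b_mid (a point): The like bottle, 46 mm across, 85 mm tall, in the tray's rear bay; the point lies on its axis 40 mm above its foot.
- home (a point): Point on the worktop, fixed to the dock, where the tray's origin lies when it is fully home, tray x along this +x (the direction of insertion). The dock is a fixed frame without floor: two rails, 20 mm high, x -5 to 85 mm, 100 mm apart, with lips over the tray's edges from 12 mm up (86 mm between the lips); a back block 34 mm high, the hard stop, with its face at x = 85.
- mouth (a point): Entrance of the dock on its centre line, at the worktop: 65 mm before home (home's x = -65 mm), axes as home's. Here the flared guides, 20 mm high, are 140 mm apart; they narrow to the 100 mm slot 60 mm farther in and, like the rails, are polished, so they lead in a tray that comes 10 mm off-line. The home tray's push wall stays 20 mm outside this line.
- valve_pivot (a point): Vertical axis of the brass ball valve, fixed to the dock, at home's x = -10, y = -95 mm; axes as home's. Its height, 65 mm, is mid-height of the handle's sleeve. The copper pipe, 16 mm thick, runs along this x axis at 30 mm height.
- valve_grip (a point): Middle of the black sleeve on the valve handle, 60 mm from the pivot axis, 65 mm high; it turns with the handle, whose own -y points outward along it. Sleeve 58 mm long (29 to 87 mm from the axis), 16 wide, 18 high (56 to 74 mm above the worktop). Beneath it is the bare worktop; only in the open position the pipe, at most 41 mm high.
- valve (a joint): Handle angle, rad: 0 = shut, handle square to the pipe, pointing away from the dock (home's -y); 1.57 = open, in line with the pipe, pointing to home's -x. Opens clockwise seen from above, has a hard stop at both ends, stays where left, needs about 1.5 N at the sleeve.
- lancet_box: Bystander: small carton 61 x 90 x 46 mm standing loose; origin at the centre of its underside.
- timer: Bystander: white bench timer 28 x 66 x 63 mm standing loose; origin at the centre of its underside.
- strip_canister: Bystander: round canister, 41 mm across, 100 mm tall, standing loose; origin at the centre of its underside.
- gel_bottle: Bystander: pump bottle 46 x 74 x 179 mm standing loose; origin at the centre of its underside.
Mind the look-alikes: they are no part of the job. Leave any blue look-alike of the part that bears bottle_a_mid alone.

How it is judged:
On the way, in this order (a step that is already met when the one before it is completed fails the run):
1. the tray is fully home in the dock with both bottles upright in it (x of tray in the frame of home between -0.007 and 0.005 m and y of tray in the frame of home between -0.006 and 0.006 m and angle between the x axis of tray and the x axis of home, either way round below 0.06 rad and angle between tray's own z axis and vertical below 0.05 rad and angle between each of bottle_a_mid, bottle_b_mid's own z axis and vertical below 0.15 rad and x of bottle_a_mid in the frame of tray between 0.026 and 0.066 m and y of bottle_a_mid in the frame of tray between -0.02 and 0.02 m and z of each of bottle_a_mid, bottle_b_mid in the frame of tray below 0.058 m and x of bottle_b_mid in the frame of tray between -0.038 and 0.002 m and y of bottle_b_mid in the frame of tray between -0.02 and 0.02 m), for 0.2 s.
2. the valve handle is turned to its open stop (all of step 1 and value of joint valve above 1.45 rad), for 0.2 s.
At the end, for the whole second after the job is handed in: The tray lies flat and at rest in the slots, within 7 mm of home along the insertion, 6 mm sideways and 0.06 rad; both bottles stand upright (0.15 rad) in their own bays; the valve handle rests within 0.12 rad of its open stop (over 1.45 rad) (all of step 2 and linear speed of tray below 0.01 m/s and velocity of joint valve between -0.05 and 0.05 rad/s); the robot touches nothing.
It fails at once if a bottle falls over (angle between any of bottle_a_mid, bottle_b_mid's own z axis and vertical above 0.7 rad).
It fails at once if a bystander is moved by more than 40 mm (distance of any of lancet_box, timer, strip_canister, gel_bottle from where it was at the start of the episode above 0.04 m).
It also fails if it takes over 58 s, if anything falls off the work surface, if the arm or the gripper's body presses on something with over 40 N, if the wrist force passes 120 N, or if a joint passes its speed limit or range.

## Robot

A 7-joint arm with a two-finger parallel gripper is mounted at the origin on the work surface; the furniture and walls round the work are solid. World frame = base frame: x ahead of the robot, y to its left, z up, the work surface at z = 0. Lengths are in m, angles in rad, forces in N, time in s.
With the tool pointing down it reaches from about 0.35 to 0.9 m from the base axis. Payload 7.2 kg.
Tool frame: the origin (TCP) lies midway between the tips of the shut fingers; the grasp point (between the pads) lies 19 mm behind it; z points along the fingers, y is the line along which they close (so a half turn about z gives the same grasp; the last joint's range is limited). The gripper opens to 85 mm and grips with 20 to 120 N. Pads are 22 mm wide; open, the fingers measure 114 mm over their backs; the gripper's body (76 mm by 85 mm) begins 54 mm behind the grasp point. The pads swing forward as they close: fully open they stand 13 mm farther back than shut.
Start: joints at [-1.245, 0.411, -0.013, 1.596, 0.006, 1.134, -0.082], TCP at [0.24, 0.577, 0.231] pointing down, gripper open.
Joint ranges: [-2.95, 2.95], [-0.29, 1.99], [-1.47, 1.44], [0.14, 2.54], [-1.03, 4.17], [0.13, 1.85], [-2.86, 2.86]. Speed limits (rad/s): [2.39, 2.39, 3.01, 3.01, 3.14, 3.14, 3.14].

## Interface

Orientations are given as a unit quaternion [x, y, z, w].
In Python, from plant import * gives the robot as it stands. The module is installed in compiled form; this text tells all that it offers. Calls block until the motion is done:
- move_pose(position, orientation): joint-space move of the TCP to a pose.
- line_to(position, rate=0.15, rotation=None, guard=None): straight line of the TCP; rotation=None keeps the orientation; rate is the mean speed in m/s. With guard (N) it stops when the force on the tool has changed by that much, and returns True; else False.
- move_joints(angles): joint-space move.
- let_go() and close_gripper(): open the fingers fully, or close them until they stop; the grip force is fixed at half the most.
- sleep(seconds).
- inverse_kinematics(position, orientation): joint angles nearest the present ones, or None.
- sense(): the state.
- read_camera(name): name is "scene" or "top"; returns a dict with "img" (400x640x3 uint8, red, green, blue), "z_map" (400x640 float32, m along the optical axis (not along the pixel's ray), 0 where there is no reading), "intrinsics" (3x3 intrinsics, pixels), "camera_from_world" (4x4, takes a point from world to camera coordinates). Camera axes: x right, y down, z forward; pixel columns grow to the right and rows downward; lengths in m; the calibration is good to about 2 mm. A picture is of the moment at which its call begins.
A pose or a line that the arm cannot do raises Unreachable and nothing moves.
- sign_off(): hands the job in, once; it reports no verdict.
The state is a dict: "t": time; "qpos": joint angles; "joint_vel": joint speeds; "effort": joint torques, N m; "tool_pos": TCP position; "orientation": TCP orientation; "wrist_force": force on the tool from outside, world axes, zero at the start; "moment": the same for the moment, N m; "grip_width": opening from 0.0 (shut) to 1.0 (fully open).
Only numpy, scipy, OpenCV 4.12 (cv2) and the standard library are available. Lean on these libraries where they do the work, as an engineer would, in place of code of your own. Each camera call takes 0.05 s, during which the arm holds its last target. There are 200 camera calls.

## Working session

There is one attempt and no reset: what is moved stays moved. The work goes in short steps, each a Python script; the robot and the scene stay as the last script left them, time stands still between calls to the robot, and variables do not carry over. Pictures are saved under pics/ and viewed, on a budget of 10 in all, crops included, one or two more only if the job needs it, and the job is handed in when it is done.

```bash
mkdir -p pics; cat > h.py <<'E'
import numpy as np, cv2
from plant import *
def snap(name, tag):
    d=read_camera(name); cv2.imwrite(f'pics/{tag}.png', d['img'][:,:,::-1]); np.savez(f'pics/{tag}.npz',**d); return d
def cloud(d):
    K=d['intrinsics'];z=d['z_map'];v,u=np.mgrid[:z.shape[0],:z.shape[1]]
    P=np.stack([(u-K[0,2])/K[0,0]*z,(v-K[1,2])/K[1,1]*z,z,np.ones_like(z)],-1)
    W=(P@np.linalg.inv(d['camera_from_world']).T)[...,:3]; W[z==0]=np.nan; return W
E
python3 - <<'E'
from h import *
for n in ('top','scene'):
    d=snap(n,n+'0'); print(np.linalg.inv(d['camera_from_world']).round(3), d['intrinsics'])
s=sense();print(s['t'],s['orientation'],s['tool_pos'],s['grip_width'])
E
```

```text
[[ 0.    -0.981  0.193  0.288]
 [-1.    -0.001 -0.002 -0.059]
 [ 0.002 -0.193 -0.981  0.905]
 [ 0.     0.     0.     1.   ]] [[383.79914881   0.         315.54267502]
 [  0.         383.79914881 199.36200345]
 [  0.           0.           1.        ]]
[[-0.805 -0.292  0.516 -0.067]
 [-0.593  0.401 -0.699  0.634]
 [-0.003 -0.869 -0.496  0.585]
 [ 0.     0.     0.     1.   ]] [[404.00270868   0.         319.80500386]
 [  0.         404.00270868 201.47538413]
 [  0.           0.           1.        ]]
0.1 [ 1.95587324e-01  9.80686010e-01 -7.35851246e-04 -8.50291907e-05] [0.23966254 0.57673488 0.23053858] 0.9983381378487708
```

View pics/top0.png

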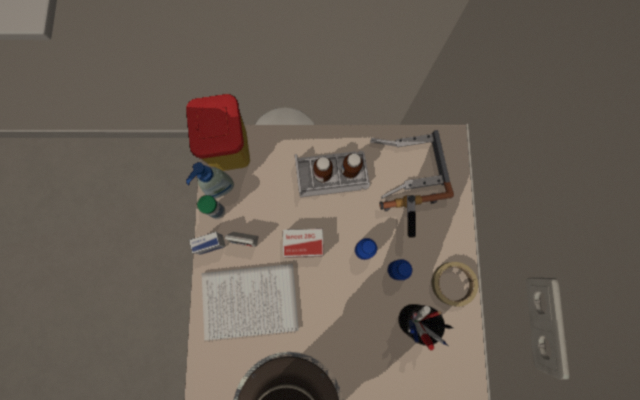

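View pics/scene0.png

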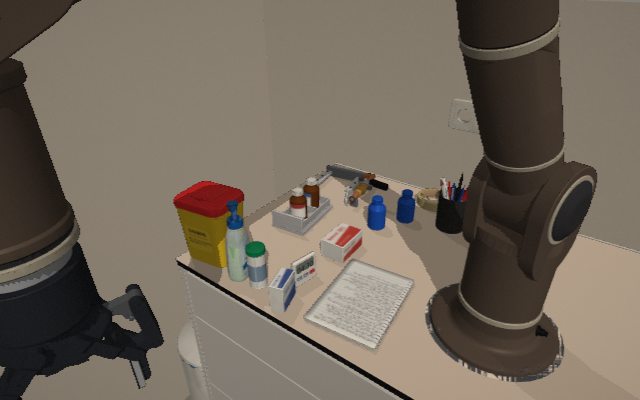

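```bash
python3 - <<'E'
from h import *
d=dict(np.load('pics/top0.npz'));W=cloud(d)
im=d['img'][:,:,::-1]
c=im[115:245,285:460]; c=cv2.resize(c,None,fx=4.5,fy=4.5,interpolation=cv2.INTER_CUBIC); c=cv2.convertScaleAbs(c,alpha=1.5)
z=W[115:245,285:460,2]; 
cv2.imwrite('pics/crop.png',c[:600])
for zl,zh,n in ((.005,.011,'plate'),(.023,.033,'rim28/34'),(.046,.054,'wall'),(.08,.1,'caps'),(.055,.08,'sleeve')):
    m=(z>zl)&(z<zh); print(n,m.sum(), W[115:245,285:460][m].min(0).round(3),W[115:245,285:460][m].max(0).round(3))
hm=cv2.applyColorMap(np.clip(np.nan_to_num(z)*2550,0,255).astype(np.uint8),cv2.COLORMAP_JET)
cv2.imwrite('pics/hm.png',cv2.resize(hm,None,fx=4.5,fy=4.5,interpolation=cv2.INTER_NEAREST))
print(np.nanmedian(W[260:266,310:350,2]))
E
```

```text
plate 1235 [ 0.413 -0.367  0.005] [ 0.653 -0.018  0.011]
rim28/34 767 [ 0.357 -0.38   0.023] [ 0.63  -0.019  0.033]
wall 349 [ 0.355 -0.163  0.046] [0.564 0.008 0.054]
caps 313 [ 0.352 -0.186  0.08 ] [ 0.55  -0.064  0.097]
sleeve 776 [ 0.354 -0.283  0.055] [ 0.558 -0.055  0.079]
-0.000153502180149645
```

View pics/crop.png

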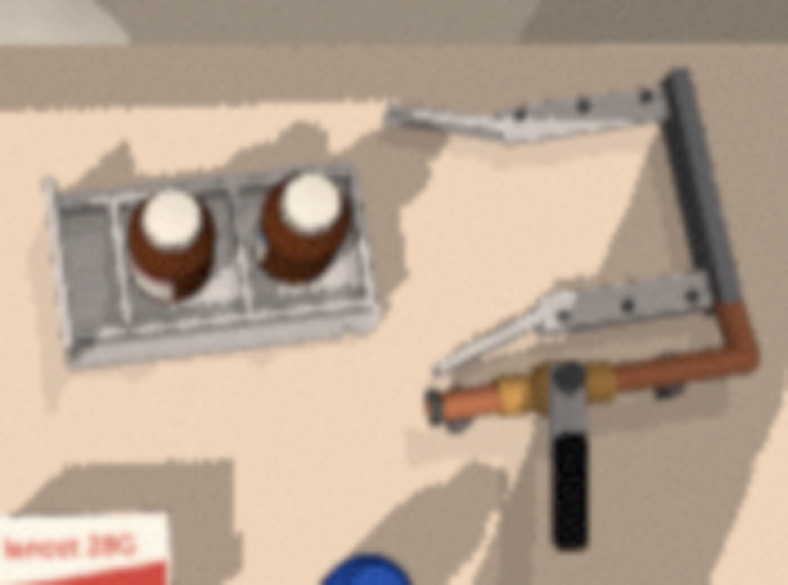

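View pics/hm.png

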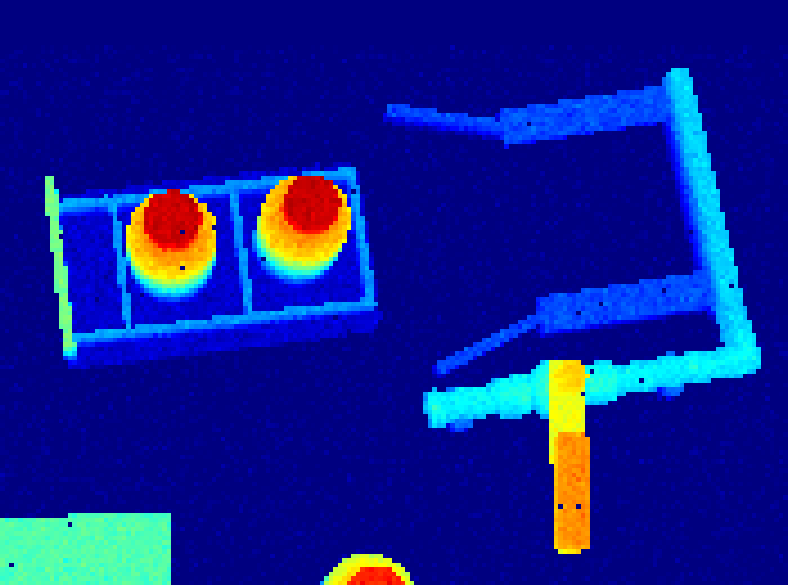

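```bash
python3 - <<'E'
from h import *
d=dict(np.load('pics/top0.npz'));W=cloud(d);v,u=np.mgrid[:400,:640]
cx=(u-285)*4.5;cy=(v-115)*4.5
def rect(n,m,zl,zh):
    P=W[m&(W[...,2]>zl)&(W[...,2]<zh)]; 
    (c,s,a)=cv2.minAreaRect(P[:,:2].astype(np.float32)*1000); l=cv2.fitLine(P[:,:2].astype(np.float32)*1000,cv2.DIST_HUBER,0,.01,.01).ravel()
    print(n,len(P),np.round(c,1),np.round(s,1),round(a,1),'line',np.degrees(np.arctan2(l[1],l[0])).round(1),'mean',l[2:].round(1),'z',np.median(P[:,2]).round(4))
rect('wall',(cx<85)&(cy>160)&(cy<370),.040,.054)
rect('rim',(cx>40)&(cx<385)&(cy>160)&(cy<345),.022,.032)
rect('plate+',(cx>30)&(cx<390)&(cy>150)&(cy<370),.004,.032)
rect('block',(cx>650)&(cy>60)&(cy<300),.029,.04)
rect('railN',(cx>500)&(cx<660)&(cy>60)&(cy<160),.015,.024)
rect('railS',(cx>540)&(cx<705)&(cy>260)&(cy<345),.015,.024)
rect('pipe',(cx>425)&(cx<520)&(cy>350)&(cy<430)|(cx>620)&(cx<715)&(cy>350)&(cy<430),.031,.042)
rect('sleeve',(cx>520)&(cx<620)&(cy>432)&(cy<570),.068,.08)
rect('handle',(cx>520)&(cx<620)&(cy>350)&(cy<570),.055,.08)
for n,c in(('capA',(310,205)),('capB',(172,218))): rect(n,np.hypot(cx-c[0],cy-c[1])<45,.08,.1)
m=(cx>380)&(cx<770)&(cy>50)&(cy<430)
rect('funnelN',(cx>380)&(cx<500)&(cy>90)&(cy<140),.012,.026)
rect('funnelS',(cx>430)&(cx<540)&(cy>310)&(cy<380),.012,.026)
E
```

```text
wall 220 [520.2  83.5] [100.5 218.3] 2.2 line -81.3 mean [510.   64.3] z 0.0489
rim 458 [ 529.5 -100.9] [ 77.  159.1] 7.0 line -87.1 mean [ 521.2 -112.6] z 0.0275
plate+ 1859 [530.2 -99.8] [ 98.2 171.5] 7.1 line -89.5 mean [ 514.4 -106.2] z 0.009
block 379 [ 566.9 -395.3] [128.9  98.1] 2.1 line 10.8 mean [ 566.6 -360.4] z 0.0333
railN 279 [ 609.1 -299.6] [19.7 88. ] 9.0 line -79.8 mean [ 608.8 -300. ] z 0.0197
railS 293 [ 506.1 -317.6] [22.2 90.7] 11.3 line -78.8 mean [ 505.7 -317.2] z 0.0198
pipe 293 [ 458.4 -283.1] [ 20.1 150.2] 10.1 line -80.8 mean [ 456.5 -281.4] z 0.0365
sleeve 188 [ 397.3 -270.6] [15.2 53.3] 87.2 line -2.6 mean [ 396.6 -270.7] z 0.0731
handle 344 [ 416.8 -271.4] [17.5 94.8] 86.0 line -2.6 mean [ 415.4 -270.8] z 0.0709
capA 135 [ 537.1 -144.9] [26.6 26.8] 70.4 line -25.7 mean [ 536.3 -144.5] z 0.0926
capB 138 [529.3 -76.2] [27.6 25.9] 43.4 line 3.1 mean [528.6 -76.5] z 0.0924
funnelN 93 [ 606.3 -225.8] [62.  14.9] 87.6 line 80.3 mean [ 606.4 -227. ] z 0.0185
funnelS 72 [ 483.2 -244.8] [ 6.4 61.5] 27.0 line -62.1 mean [ 482.7 -243.4] z 0.0195
```

```bash
cat >> h.py <<'E'
def quat(phi):  # tool down, tool y at world angle phi (deg)
    a=np.radians((phi+90)/2); return [np.cos(a),np.sin(a),0,0]
HOME=np.array([.5502,-.2693]); HD=-79.3
def ax(deg): a=np.radians(deg); return np.array([np.cos(a),np.sin(a)])
def hw(x,y): return HOME+x*ax(HD)+y*ax(HD+90)
def wh(p): d=np.asarray(p)[:2]-HOME; return np.array([d@ax(HD),d@ax(HD+90)])
E
python3 - <<'E'
from h import *
T=np.array([.5302,-.0998]);th=-82.9
close_gripper()
p=sense()['tool_pos']; line_to([p[0],p[1],.33],rate=.2)
b=T-(.085+.045)*ax(th)
for phi in (th+90,th-90):
    q=inverse_kinematics([*b,.3],quat(phi)); print(phi,None if q is None else np.round(q,2))
cand=[phi for phi in (th+90,th-90) if inverse_kinematics([*b,.33],quat(phi)) is not None]
q0=sense()['qpos']
phi=min(cand,key=lambda f:np.abs(np.array(inverse_kinematics([*b,.33],quat(f)))-q0).max())
move_pose([*b,.33],quat(phi)); line_to([*b,.022],rate=.12)
f=sense()['wrist_force']
r=line_to([*(T-.080*ax(th)),.022],rate=.03,guard=2)
s=sense();print(phi,r,s['t'],s['tool_pos'],'wall-tcp',(T-.085*ax(th)-s['tool_pos'][:2])@ax(th),s['wrist_force']-f)
snap('top','top1')
d=snap('scene','scene1')
E
```

```text
7.099999999999994 [-0.68  0.17  0.61  1.79 -0.11  1.21  0.09]
-172.9 [-1.14  0.33  1.28  1.81 -0.34  1.25 -2.78]
7.099999999999994 True 7.525 [ 0.51816972 -0.00590236  0.02176045] wall-tcp 0.009664588024542436 [-2.02481973 -0.15276485  0.5243681 ]
```

View pics/scene1.png

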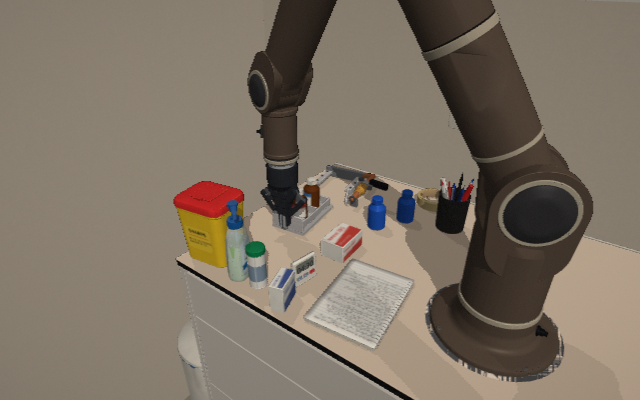

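```bash
cat >> h.py <<'E'
def push(x,y,yaw,rate=.04,guard=25,off=.011):
    p=hw(x,y)-(.085+off)*ax(HD+yaw)
    r=line_to([*p,.022],rate=rate,rotation=quat(HD+yaw+90),guard=guard)
    s=sense();print(r,s['t'],wh(s['tool_pos']).round(4),'target',wh(p).round(4),'F',s['wrist_force'].round(1))
E
python3 - <<'E'
from h import *
print(wh(sense()['tool_pos']))
push(-.13,.006,-2.4); push(-.09,.0015,-1.2)
d=snap('top','top2')
cv2.imwrite('pics/c2.png',cv2.resize(d['img'][90:250,270:470,::-1],None,fx=3.7,fy=3.7,interpolation=cv2.INTER_CUBIC))
E
```

```text
[-0.26533859  0.01715549]
False 8.7833 [-0.2254  0.0104] target [-0.2259  0.01  ] F [-0.5 -0.8 -0.2]
False 9.9417 [-0.187   0.0038] target [-0.186   0.0035] F [-1.   5.2  3.9]
```

View pics/c2.png

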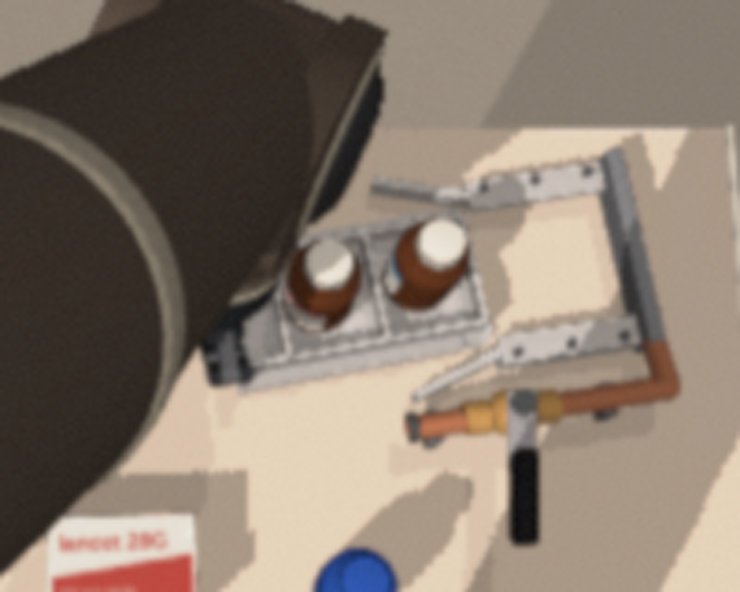

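```bash
python3 - <<'E'
from h import *
W=cloud(dict(np.load('pics/top2.npz')))
for n,(x,y) in (('A',(443,243)),('B',(330,264))):
    u=270+x/3.7;v=90+y/3.7
    P=W[int(v)-9:int(v)+10,int(u)-9:int(u)+10].reshape(-1,3);P=P[(P[:,2]>.085)&(P[:,2]<.1)]
    c=cv2.minAreaRect(P[:,:2].astype(np.float32)*1000)[0]; print(n,len(P),wh(np.array(c)/1000).round(4))
# leading rim corner edge, home frame
P=W[90:250,330:420].reshape(-1,3); P=P[(P[:,2]>.023)&(P[:,2]<.031)]; H=np.array([wh(p) for p in P]); k=(H[:,0]<.005)&(H[:,0]>-.15)&(abs(H[:,1])<.06)
H=H[k]; print(cv2.minAreaRect((H*1000).astype(np.float32)), H.max(0),H.min(0))
# dock: block face, lips
P0=cloud(dict(np.load('pics/top0.npz')));P=P0[115:245,360:470].reshape(-1,3);H=np.c_[(P[:,:2]-HOME)@np.c_[ax(HD),ax(HD+90)],P[:,2]]
b=H[(H[:,2]>.03)&(H[:,2]<.037)&(abs(H[:,1])<.04)&(H[:,0]>.05)];print('block x',np.percentile(b[:,0],[1,5,50,99]))
l=H[(abs(H[:,2]-.02)<.003)&(H[:,0]>.005)&(H[:,0]<.075)];print('lips',np.percentile(l[l[:,1]>0,1],[2,98]),np.percentile(l[l[:,1]<0,1],[2,98]))
E
```

```text
A 130 [-0.0465  0.0072]
B 130 [-0.1156  0.0062]
((-65.77751159667969, -0.3469963073730469), (98.85942077636719, 154.0943603515625), 81.74420166015625) [0.00401732 0.04226503] [-0.14855215 -0.05890368]
block x [0.08450902 0.08547445 0.09019492 0.09717052]
lips [0.04265704 0.06160293] [-0.10312467 -0.0436675 ]
```

```bash
python3 - <<'E'
from h import *
push(-.045,.001,0); push(-.01,0,0); push(.006,0,0,rate=.02,guard=14)
d=snap('top','top3')
p=sense()['tool_pos']; back=np.array(p[:2])-.04*ax(HD)
line_to([*back,.022],rate=.08); line_to([*back,.25],rate=.2)
q=sense();print(q['t'],q['qpos'].round(2) if hasattr(q['qpos'],'round') else q['qpos'])
d=snap('top','top4')
cv2.imwrite('pics/c4.png',cv2.resize(d['img'][90:250,270:470,::-1],None,fx=3.7,fy=3.7,interpolation=cv2.INTER_CUBIC))
E
```

```text
False 11.2667 [-0.1421  0.0013] target [-0.141  0.001] F [-0.2  6.   4.4]
False 12.2917 [-0.1071  0.0002] target [-0.106 -0.   ] F [-1.4  3.9  5.5]
True 12.9333 [-0.0972  0.0001] target [-0.09  0.  ] F [0.2 0.4 0.4]
14.9167 [-0.29  0.28  0.56  1.8  -0.17  1.12  0.52]
```

View pics/c4.png

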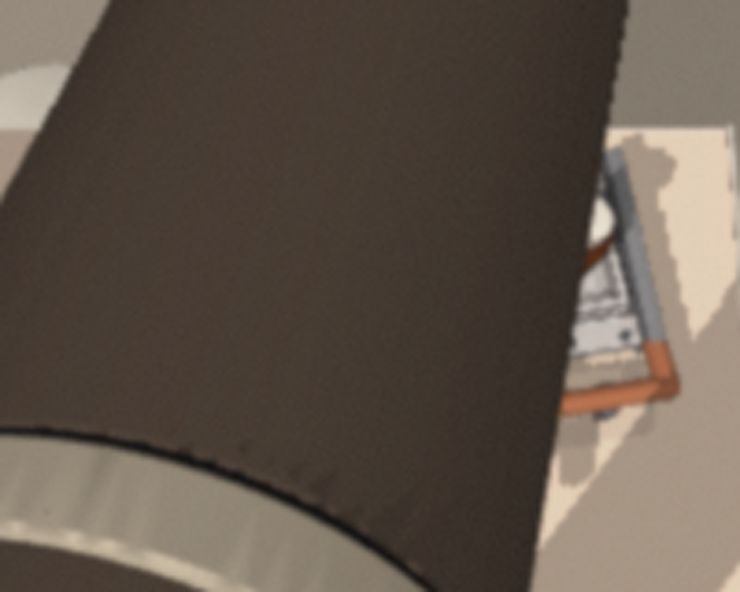

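```bash
cat >> h.py <<'E'
PIV=hw(-.010,-.095)
def vp(phi,off,r=.06): 
    o=HD-90-phi; return PIV+r*ax(o)+off*ax(o+90), quat(HD+90-phi)
def H3(W):
    P=W.reshape(-1,3); P=P[~np.isnan(P[:,0])]; return np.c_[(P[:,:2]-HOME)@np.c_[ax(HD),ax(HD+90)],P[:,2]]
E
python3 - <<'E'
from h import *
p,q=vp(13,.05); move_pose([*p,.25],q)
d=snap('scene','scene5'); t=snap('top','top5'); print(sense()['t'])
for n,dd in(('scene',d),('top',t)):
    h=H3(cloud(dd)); w=h[(abs(h[:,2]-.048)<.005)&(abs(h[:,1])<.05)&(h[:,0]<-.06)&(h[:,0]>-.16)]
    c=h[(h[:,2]>.085)&(h[:,2]<.1)&(abs(h[:,1])<.05)&(abs(h[:,0])<.1)]
    lp=h[(abs(h[:,2]-.0275)<.003)&(abs(h[:,1])<.042)&(h[:,0]<.084)&(h[:,0]>.06)]
    print(n,len(w),len(c),len(lp))
    if len(w)>5: print('wall',np.percentile(w[:,0],[2,50,98]),np.percentile(w[:,1],[2,98]),np.polyfit(w[:,1],w[:,0],1))
    if len(lp)>5: print('lead rim',np.percentile(lp[:,0],[2,50,98]))
cv2.imwrite('pics/c5.png',cv2.resize(d['img'][110:260,230:430,::-1],None,fx=4,fy=4,interpolation=cv2.INTER_CUBIC))
# feasibility of arc
for f in range(13,100,10):
    a,b=vp(f,.019); print(f,a.round(3),np.round(inverse_kinematics([*a,.052],b),2))
E
```

```text
15.9833
scene 91 104 24
wall [-0.08864485 -0.08497074 -0.0806505 ] [-0.04211714  0.04393291] [ 0.00622692 -0.084924  ]
lead rim [0.06557597 0.07481452 0.08243897]
top 111 265 51
wall [-0.08611634 -0.0832846  -0.08024863] [-0.0430639   0.04349457] [-0.00606432 -0.08340325]
lead rim [0.0612151  0.07540059 0.08385077]
13 [ 0.394 -0.294] [ 0.09  0.49  0.57  2.11 -0.43  0.66  0.92]
23 [ 0.392 -0.283] [ 0.06  0.48  0.59  2.13 -0.44  0.65  0.74]
33 [ 0.392 -0.272] [ 0.03  0.47  0.61  2.15 -0.45  0.65  0.56]
43 [ 0.394 -0.261] [-0.01  0.47  0.62  2.16 -0.46  0.64  0.37]
53 [ 0.398 -0.251] [-0.05  0.47  0.64  2.16 -0.47  0.64  0.19]
63 [ 0.403 -0.241] [-0.09  0.48  0.67  2.16 -0.49  0.65  0.01]
73 [ 0.41  -0.233] [-0.15  0.5   0.72  2.16 -0.53  0.66 -0.14]
83 [ 0.419 -0.226] [-0.19  0.51  0.75  2.15 -0.57  0.68 -0.31]
93 [ 0.428 -0.22 ] [-0.23  0.53  0.78  2.14 -0.6   0.69 -0.48]
```

View pics/c5.png

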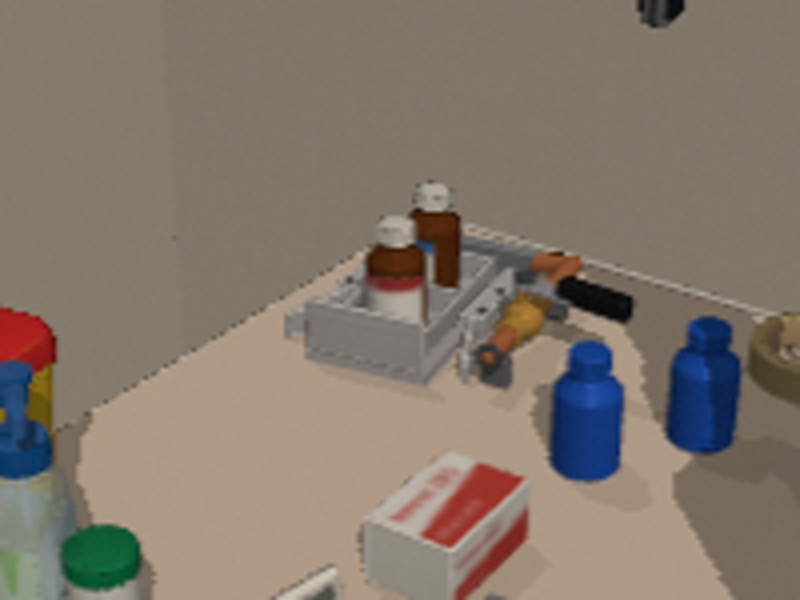

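```bash
python3 - <<'E'
from h import *
f0=None
p,q=vp(13,.05); line_to([*p,.054],rate=.15)
p,q=vp(13,.024); line_to([*p,.054],rate=.06,guard=8)
for f in list(range(20,90,10))+[90,93,96]:
    p,q=vp(f,.019); r=line_to([*p,.054],rate=.06 if f<90 else .03,rotation=q,guard=10)
    s=sense(); d=s['tool_pos'][:2]-PIV
    print(f,r,round(s['t'],2),s['wrist_force'].round(1))
    if r: break
t=snap('top','top6');d=snap('scene','scene6')
p=s['tool_pos'][:2]+.015*ax(HD-f)   # back off on trailing side
line_to([*p,.054],rate=.05); line_to([*p,.3],rate=.2)
move_joints([-1.245,0.411,-0.013,1.596,0.006,1.134,-0.082]) if False else None
d=snap('scene','scene7'); t=snap('top','top7'); print(sense()['t'])
h=H3(cloud(d)); k=h[(h[:,2]>.055)&(h[:,2]<.077)&(h[:,1]<-.06)&(h[:,1]>-.2)&(h[:,0]>-.12)&(h[:,0]<.03)]
for n in 'dt':
    h=H3(cloud(eval(n))); k=h[(h[:,2]>.055)&(h[:,2]<.077)&(h[:,1]<-.06)&(h[:,1]>-.2)&(h[:,0]>-.12)&(h[:,0]<.03)]
    if len(k)>5: print(n,len(k),cv2.minAreaRect((k[:,:2]*1000).astype(np.float32)))
cv2.imwrite('pics/c7.png',cv2.resize(d['img'][110:260,230:430,::-1],None,fx=4,fy=4,interpolation=cv2.INTER_CUBIC))
E
```

```text
20 False 18.38 [-0.   0.   0.5]
30 False 18.72 [0.1 0.4 0.7]
40 False 19.05 [ 0.3 -0.3  0. ]
50 False 19.38 [-0.4  0.  -1.1]
60 False 19.72 [-0.2  0.1 -0.2]
70 False 20.05 [-0.2  0.3  0. ]
80 False 20.38 [0.4 1.  0.6]
90 False 20.9 [-0.7 -0.3  0.5]
93 False 21.16 [-0.7 -0.1 -1.2]
96 False 21.42 [-4.7 -1.2  1.4]
23.475
d 142 ((-53.321773529052734, -92.06553649902344), (17.355249404907227, 96.2708969116211), 88.9813003540039)
t 69 ((-87.0601806640625, -91.58758544921875), (15.653205871582031, 25.063278198242188), 89.77301788330078)
```

View pics/c7.png

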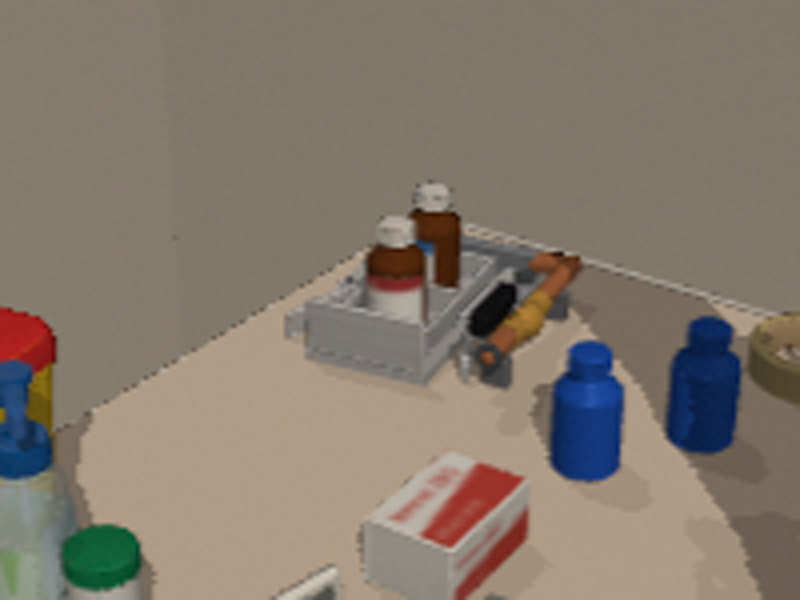

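```bash
python3 - <<'E'
from h import *
for n in('scene7','top7','top0'):
    h=H3(cloud(dict(np.load(f'pics/{n}.npz')))); w=h[(abs(h[:,2]-.048)<.005)&(abs(h[:,1])<.05)&(h[:,0]<-.06)&(h[:,0]>-.12)]
    k=h[(h[:,2]>.066)&(h[:,2]<.077)&(h[:,1]<-.06)&(h[:,1]>-.125)&(h[:,0]>-.12)&(h[:,0]<-.03)]
    if n!='top0': print(n,len(w),w[:,:2].mean(0) if len(w) else '', 'handle slope rad',np.polyfit(k[:,0],k[:,1],1)[0] if len(k)>9 else '', k[:,:2].mean(0))
s=sense();print(s['t'],s['tool_pos'],s['wrist_force'].round(1)); sign_off()
E
```

```text
scene7 87 [-0.08472643 -0.00039005] handle slope rad -0.06457388161303733 [-0.07733926 -0.09254195]
top7 112 [-0.08342098 -0.00095985] handle slope rad 0.2352799531177936 [-0.08936457 -0.09080285]
23.475 [ 0.41458381 -0.22032157  0.29933658] [ 0.   0.3 -0.5]
the job is handed in; nothing more can be done
```

The tray is home in the dock with both bottles standing, and the valve handle is turned to its open stop. I handed the job in at about 23.5 s on the robot's clock. No verdict was reported.

- **Tray:** I pushed the tray's rear wall with the closed fingers until a 14 N force guard stopped the push at the back block. Afterwards both cameras put the wall centre at x -83 to -85 mm, so the tray is about 1 to 3 mm short of home. It is under 1 mm off sideways, and the yaw measured just after the push was about 0.006 rad. Both bottles stand upright in the last picture.
- **Valve:** I pushed the sleeve round an arc with the closed fingers. The force rose to about 5 N at the end of the arc, which fits reaching the stop, though the 10 N guard did not trip.
- **Handle angle:** A rectangle fitted to the handle lay within about 1° of the pipe axis, and its centre was about 3 mm from the pipe line. A rougher line fit through the points disagreed, giving -0.06 rad from the scene camera and 0.24 rad from the top camera. I gave the top-camera fit little weight because the arm hid most of the handle there. No joint reading was available to settle it.
- **Surroundings:** The lancet box and the blue look-alike bottles look unmoved in the last picture. I did not measure any bystander's position, and the timer, canister and gel bottle were only partly in that crop. The arm ended about 0.3 m above the worktop, touching nothing.

I viewed eight pictures.

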